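Close the bedside tablet dispenser

ROBOT

A 7-joint arm with a two-finger parallel gripper is mounted at the origin on the work surface. World frame = base frame: x ahead of the robot, y to its left, z up, the work surface at z = 0. Lengths are in m, angles in rad, forces in N, time in s.
With the tool pointing down it reaches from about 0.35 to 0.9 m from the base axis. Payload 8.1 kg.
Tool frame: the origin (TCP) lies at the very end of the fingers, on their centre line; the grasp point (between the pads) lies 19 mm behind it; y points along the fingers, x is the direction in which the jaws open and shut, and the axes are right-handed (so a half turn about y gives the same grasp; the last joint's range is limited). The gripper opens to 92 mm and grips with 3 to 60 N. Pads are 19 mm wide; open, the fingers measure 130 mm over their backs; the gripper's body (75 mm by 190 mm) begins 47 mm behind the grasp point.
Start: joints at [1.004, 0.434, 0.025, 1.573, -0.012, 1.134, -0.075], TCP at [0.28, -0.559, 0.227] pointing down, gripper open.
Joint ranges: [-2.62, 2.62], [-0.44, 2.09], [-1.27, 1.32], [0.08, 2.57], [-1.32, 4.46], [0.12, 2], [-2.74, 2.74]. Speed limits (rad/s): [2.22, 2.22, 3.01, 3.01, 3.14, 3.14, 3.14].

INTERFACE

Orientations are given as a rotation vector (axis times angle).
In Python, from cell import arm, imaging gives the robot as it stands. The module is installed in compiled form; this text tells all that it offers.
- The arm moves only by the tool send_rows, never from a script. Its argument "steps" is a list of rows, each a list of 5 numbers: the opening, from 0 (shut) to 1 (fully open), then the shift along the tool's x, y, z in cm, then the turn about the tool's y in rad. In form: [[jaw, x, y, z, roll], ...]. A call has 1 to 20 rows; each row is the pose to reach, as a shift and turn from the pose commanded when the call began, along the tool's axes at that moment; what a row does not reach only later rows make up. A row lasts 1/8 s, in which the tool goes at most 62.5 mm and 10.7 degrees, less where a joint would pass 70% of its speed; a pose out of reach is approached as far as the arm can. A call with a gripper value outside its range is refused whole. The fingers move at their own pace and stop on an object; "squeeze" is the grip in N (left out, the last holds). Time passes only in rows, so rows that repeat a pose let the fingers close. It gives the time, the measured TCP pose, the force and the opening at its end, in the units of the state.
- arm.observe(): the state, without advancing time (a new reading comes with each control period).
- imaging.get_image(name): name is "side" or "top"; returns the picture (384x512x3 uint8, blue, green, red); there is no depth.
- imaging.camera_params(name): a dict with "camera_matrix" (3x3 intrinsics, pixels), "position" and "orientation" of the camera in the world. Camera axes: x right, y down, z forward; pixel columns grow to the right and rows downward; lengths in m; the calibration is good to about 2 mm. A picture is of the moment at which its call begins. camera_params takes no time and is no camera call.
- arm.sign_off(): hands the job in, once; it reports no verdict.
The state is a dict: "clock": time; "joints": joint angles; "dq": joint speeds; "joint_efforts": joint torques, N m; "position": TCP position; "ee_rot": TCP orientation; "force": force on the tool from outside, world axes, zero at the start; "ft_torque": the same for the moment, N m; "width": opening from 0.0 (shut) to 1.0 (fully open).
Only numpy, scipy, OpenCV 4.12 (cv2) and the standard library are available. Lean on these libraries where they do the work, as an engineer would, in place of code of your own. Each camera call takes 0.05 s, during which the arm holds its last target.

TASK

Close the round tablet dispenser for the night: with a fingertip, push the lid's tab round, either way, until the notch in the lid's rim lies over the key on the drum, then press the lid down until it is fully home over the key. Only push and press: do not pinch the tab or lift the lid, leave the bottles, ramekin, teaspoon and glasses case where they stand, and finish with the hand clear of everything.

Things in the scene. Friction and masses are not known exactly. Their poses are not given: they have to be found in the camera images.
- dispenser: Round white plastic tablet dispenser stuck to the shelf top (it does not move): a drum 128 mm across and 26 mm tall. Origin: centre of its underside; z up; x points from the centre towards the key.
- key (a point): The key: a dark steel radial bar on top of the drum at its rim, 5 mm wide, 8 mm tall (top 34 mm above the shelf), reaching from 47 to 63 mm from the drum's axis; its outer 9 mm sticks out past the lid's edge and can be seen from above. This point: on the key's top, 50.5 mm from the axis.
- lid_centre (a point): Centre of the lid's upper face. The lid is a grey plastic disc 108 mm across and 7 mm thick, on the drum's axis. At the start it stands high, resting on the key: upper face 41 mm above the shelf; fully home its upper face is 33 mm above the shelf. It turns freely about the vertical axis with a little friction (0.05 N m, so it stays where it is left).
- notch (a point): The notch in the lid's rim: open outwards, 10 mm wide at its inner end and 13 mm at the rim, 8.5 mm deep. This point: upper face of the lid, middle of the notch, 50.5 mm from the axis. The lid goes down only with this point over the key to within about 2 mm.
- tab (a point): The tab: an upright radial fin on the lid, exactly opposite the notch, 6 mm thick, 16 mm tall, reaching from 24 to 50 mm from the axis. This point: middle of its top edge, 37 mm from the axis.
- lid (a joint): Angle of the lid about the vertical axis relative to the drum, rad, counter-clockwise from above positive; 0 (or 6.283) is notch over key. It starts between 0.7 and 5.6 and can be turned either way.
- post (a joint): How far the lid has been pressed down, m: 0 at the start (high), 0.008 fully home, negative if the lid is lifted. A push of about 3 N moves it down once the notch is over the key, and it stays where it is left; otherwise the key stops it.
- bottle_a: Bystander: small amber screw-top bottle, 40 mm across, 75 mm tall, standing beside the dispenser. Origin: centre of its underside.
- bottle_b: Bystander: larger amber screw-top bottle, 48 mm across, 88 mm tall, standing beside the dispenser. Origin: centre of its underside.
- ramekin: Bystander: white ceramic ramekin, 84 mm across, 45 mm tall, near the dispenser. Origin: centre of its underside.
- spoon: Bystander: steel teaspoon 138 mm long and 6 mm tall lying near the dispenser. Its length is along its x axis.
- glasses_case: Bystander: grey spectacle case 60 x 160 x 40 mm, lying to the right. Origin: centre of its underside.
There are look-alikes about, which are no part of the job. Leave any pink or turquoise look-alike of the dispenser alone.

How it is judged:
On the way, in this order (a step that is already met when the one before it is completed fails the run):
1. the lid is turned, still high, until its notch comes over the key (horizontal distance between notch and key below 0.006 m and value of joint post below 0.004 m).
2. the lid is pressed fully home over the key (horizontal distance between notch and key below 0.005 m and value of joint post above 0.0065 m), for 0.2 s.
At the end, for the whole second after the job is handed in: The lid is at rest, down by more than 6.5 mm of its 8 mm, with its notch within 5 mm of the key (all of step 2 and velocity of joint lid between -0.05 and 0.05 rad/s); the robot touches nothing.
It fails at once if the lid is lifted more than 4 mm (value of joint post below -0.004 m).
It fails at once if a bottle, the ramekin, the teaspoon or the glasses case is moved more than 20 mm (distance of any of bottle_a, bottle_b, ramekin, spoon, glasses_case from where it was at the start of the episode above 0.02 m).
It fails at once if a bottle or the ramekin is tipped (angle between any of bottle_a, bottle_b, ramekin's own z axis and vertical above 0.4 rad).
It fails at once if the tab is pinched between the fingers (contact force between each of lid_c37, lid_c38 and the fingers above 15 N).
It also fails if it takes over 45 s, if anything falls off the work surface, if the arm or the gripper's body presses on something with over 40 N, if the wrist force passes 120 N, or if a joint passes its speed limit or range.

## Working session

There is one attempt and no reset: what is moved stays moved. The work goes in short steps, Python scripts to look and compute and a tool call to move; the robot and the scene stay as the last step left them, time stands still between calls to the robot, and variables do not carry over. Pictures are saved under pics/ and viewed, and the job is handed in when it is done.

Besides the shell and the picture viewer there is one more tool, called after ">>>" as name(argument=value, ...), one argument or row to a line, values as JSON. send_rows: Moves the arm, as the interface text tells. Its arguments: {"type":"object","properties":{"steps":{"type":"array","items":{"type":"array","items":{"type":"number"}}},"squeeze":{"type":"number"}},"required":["steps"]}

```bash
mkdir -p pics; ls
python3 - <<'E'
from cell import arm, imaging
import cv2
s=arm.observe(); print({k:s[k] for k in ('clock','position','ee_rot','width','force')})
for n in('top','side'):
    print(imaging.camera_params(n)); cv2.imwrite(f'pics/{n}0.png',imaging.get_image(n))
E
```

```text
pics
{'clock': 0.0, 'position': array([ 0.27930852, -0.5585326 ,  0.22595968]), 'ee_rot': array([-1.39289006,  0.86226344, -0.85993161]), 'width': 1.0006568557704862, 'force': array([-0.36719719,  0.1587776 , -0.25198731])}
{'camera_matrix': array([[450.54623159,   0.        , 253.27279144],
       [  0.        , 450.54623159, 190.77262952],
       [  0.        ,   0.        ,   1.        ]]), 'position': array([ 0.45065855, -0.07381442,  1.05875028]), 'orientation': array([-2.16861195,  2.12463473, -0.15126751])}
{'camera_matrix': array([[374.75301834,   0.        , 257.24439643],
       [  0.        , 374.75301834, 193.9151702 ],
       [  0.        ,   0.        ,   1.        ]]), 'position': array([ 0.55501619, -0.81089429,  0.7481504 ]), 'orientation': array([-2.32557385,  0.06513963, -0.04961623])}
```

View pics/top0.png

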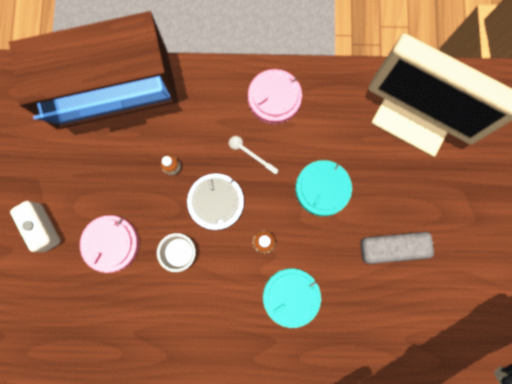

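View pics/side0.png

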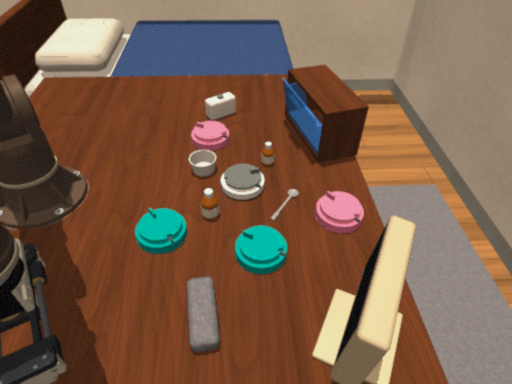

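The top view shows five round dispensers: pink at (275,95) and (108,244), turquoise at (324,188) and (292,298), and white with a grey lid at (215,201). The white one fits the description. I'll confirm it in an enlarged crop.

```bash
cat > h.py <<'E'
import numpy as np, cv2
from scipy.spatial.transform import Rotation as R
from cell import arm, imaging
def cam(n):
    p=imaging.camera_params(n); Rm=R.from_rotvec(p['orientation']).as_matrix()
    return p['camera_matrix'],np.array(p['position']),Rm
def px2w(n,u,v,z):
    K,c,Rm=cam(n); d=Rm@np.linalg.inv(K)@np.array([u,v,1.]); return c+d*(z-c[2])/d[2]
def w2px(n,P):
    K,c,Rm=cam(n); q=K@Rm.T@(np.asarray(P,float)-c); return q[:2]/q[2]
E
python3 - <<'E'
from h import *
im=cv2.imread('pics/top0.png'); c=im[150:250,145:285]
cv2.imwrite('pics/c0.png',cv2.resize(c,None,fx=5.7,fy=5.7,interpolation=cv2.INTER_CUBIC))
im=cv2.imread('pics/side0.png'); c=im[130:230,180:310]
cv2.imwrite('pics/c1.png',cv2.resize(c,None,fx=5.7,fy=5.7,interpolation=cv2.INTER_CUBIC))
print(px2w('top',215,201,.03)); 
print(R.from_rotvec(arm.observe()['ee_rot']).as_matrix().round(3))
E
```

```text
[0.57259088 0.01697936 0.03      ]
[[ 0.447 -0.001  0.894]
 [-0.894  0.001  0.447]
 [-0.001 -1.    -0.   ]]
```

View pics/c0.png

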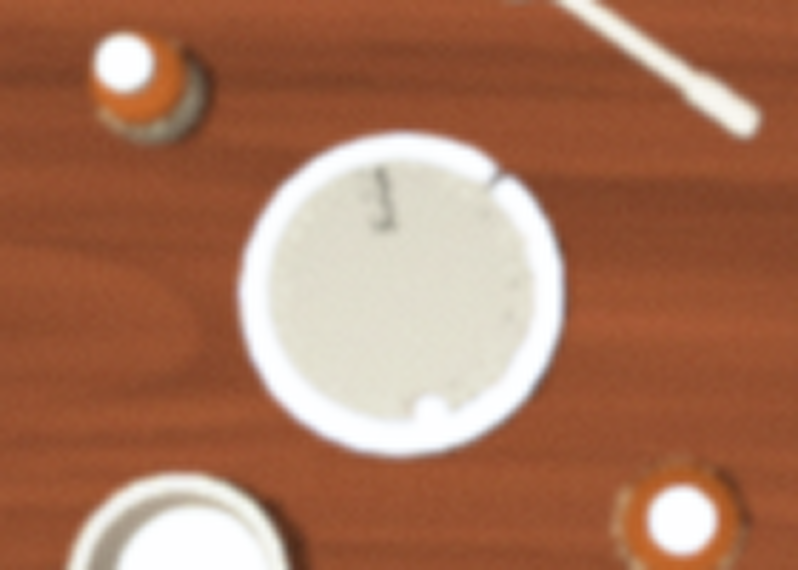

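View pics/c1.png

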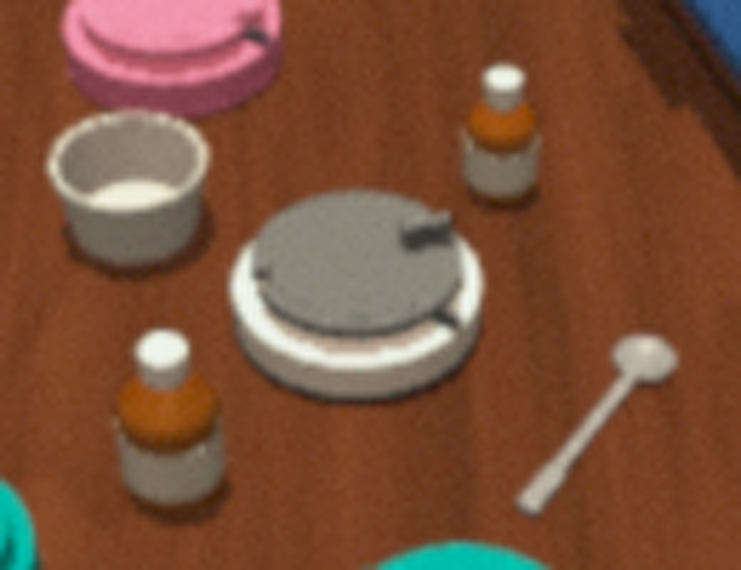

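The crop confirms the target: a white drum with a grey lid, tab at crop (383,200), key at (500,178) and notch at (431,408). Now to measure it.

Run:
```python
from h import *
im=cv2.imread('pics/top0.png')
# fit drum outline (z=.026): mask of low-saturation around the drum
hsv=cv2.cvtColor(im,cv2.COLOR_BGR2HSV)
m=((hsv[...,1]<90)&(hsv[...,2]>130)).astype(np.uint8)
k=np.zeros_like(m);cv2.circle(k,(215,201),33,1,-1);m*=k
cs=max(cv2.findContours(m,cv2.RETR_EXTERNAL,cv2.CHAIN_APPROX_NONE)[0],key=cv2.contourArea)
h=cv2.convexHull(cs); print(cv2.fitEllipse(cs))
(u,v),_,_=cv2.fitEllipse(cs); C=px2w('top',u,v,.026); print('C',C)
def f(x,y): return 145+(x+.5)/5.7-.5,150+(y+.5)/5.7-.5
for nm,(x,y),z in [('tab in',(386,229),.045),('tab out',(381,172),.05),('key',(500,178),.034),('notch',(431,408),.041)]:
    P=px2w('top',*f(x,y),z); d=P-C; print(nm,P.round(4),np.hypot(*d[:2]).round(4),np.degrees(np.arctan2(d[1],d[0])).round(1))
def f(x,y): return 180+(x+.5)/5.7-.5,130+(y+.5)/5.7-.5
for nm,(x,y),z in [('side key',(450,318),.034),('side notch',(262,273),.041),('tabout',(450,220),.057),('tabin',(405,235),.057)]:
    P=px2w('side',*f(x,y),z); d=P-C; print(nm,P.round(4),np.hypot(*d[:2]).round(4),np.degrees(np.arctan2(d[1],d[0])).round(1))
for nm,(u,v),z in [('bottleA',(167,161),.075),('bottleB',(264.5,241),.088),('ram',(176,252),.045),('spoon end',(276,172),.005),('pinkR',(275,95),.03),('ltqR',(324,188),.03),('tq2',(292,298),.03)]:
    print(nm,px2w('top',u,v,z).round(3))
```

```text
((214.95718383789062, 201.31533813476562), (56.682247161865234, 57.18429946899414), 63.3101692199707)
C [0.57233044 0.01740732 0.026     ]
tab in [0.5964 0.0226 0.045 ] 0.0246 12.2
tab out [0.6186 0.0249 0.05  ] 0.0468 9.2
key [ 0.6198 -0.0217  0.034 ] 0.0615 -39.5
notch [0.5257 0.0028 0.041 ] 0.0489 -162.6
side key [ 0.6196 -0.0192  0.034 ] 0.0598 -37.8
side notch [0.5262 0.0113 0.041 ] 0.0466 -172.4
tabout [0.6224 0.0297 0.057 ] 0.0515 13.8
tabin [0.5989 0.0188 0.057 ] 0.0266 3.1
bottleA [0.655 0.123 0.075]
bottleB [ 0.482 -0.097  0.088]
ram [0.455 0.099 0.045]
spoon end [ 0.648 -0.124  0.005]
pinkR [ 0.829 -0.117  0.03 ]
ltqR [ 0.608 -0.234  0.03 ]
tq2 [ 0.358 -0.162  0.03 ]
```

```bash
cat >> h.py <<'E'
C=np.array([.5723,.0174])
def plan(targets):
    """targets: (x,y,z,yaw of tool x deg) -> rows cm relative to present pose"""
    s=arm.observe(); Rm=R.from_rotvec(s['ee_rot']).as_matrix(); p=s['position']
    y0=np.degrees(np.arctan2(Rm[1,0],Rm[0,0]))
    print('now',p.round(4),'yaw',y0.round(1),'t',round(s['clock'],2),'F',s['force'].round(1),'w',round(s['width'],2),'j',s['joints'].round(2))
    for t in targets:
        d=Rm.T@(np.array(t[:3])-p)*100; print(d.round(2).tolist(), round(-np.radians((t[3]-y0+180)%360-180),3))
def polar(phi,r,tb,z):
    a=np.radians(phi); er=np.array([np.cos(a),np.sin(a)]); et=np.array([-er[1],er[0]])
    return (*(C+r*er+tb*et),z,phi-90)
E
python3 - <<'E'
from h import *
plan([polar(11,.037,-.034,.15),polar(11,.037,-.034,.10)])
E
```

```text
now [ 0.2793 -0.5586  0.226 ] yaw -63.4 t 0.1 F [-0.9  0.5 -1.1] w 1.0 j [ 1.    0.44  0.02  1.57 -0.01  1.13 -0.08]
[-34.13, 7.64, 54.62] 0.272
[-34.12, 12.64, 54.62] 0.272
```

>>> send_rows(
  steps=[
    [0, -3.4, 0.5, 5.5, 0.03],
    [0, -6.8, 1.0, 10.9, 0.05],
    [0, -10.2, 1.5, 16.4, 0.08],
    [0, -13.7, 2.0, 21.8, 0.11],
    [0, -17.1, 2.5, 27.3, 0.14],
    [0, -20.5, 3.0, 32.8, 0.16],
    [0, -23.9, 3.5, 38.2, 0.19],
    [0, -27.3, 4.5, 43.7, 0.22],
    [0, -30.7, 6.0, 49.2, 0.25],
    [0, -34.1, 7.6, 54.6, 0.27],
    [0, -34.1, 10, 54.6, 0.27],
    [0, -34.1, 12.6, 54.6, 0.27],
    [0, -34.1, 12.6, 54.6, 0.27],
  ],
  squeeze=20,
)

```text
clock: 1.72
position: [0.6136, -0.0097, 0.0984]
ee_rot: [-1.298, 1.068, -1.062]
force: [-0.9, 0.3, 0.4]
width: 0.007
```

Run:
```python
from h import *
plan([polar(11,.037,-.034,.10),polar(11,.037,-.034,.047)])
im=imaging.get_image('side'); cv2.imwrite('pics/s1.png',cv2.resize(im[90:250,130:350],None,fx=3.6,fy=3.6,interpolation=cv2.INTER_CUBIC))
```

```text
now [ 0.6136 -0.0097  0.0984] yaw -78.9 t 1.73 F [-0.9  0.3  0.4] w 0.01 j [ 0.01  0.55 -0.12  1.73  0.08  0.87 -1.52]
[-0.05, -0.16, 0.17] 0.002
[-0.04, 5.14, 0.19] 0.002
```

View pics/s1.png

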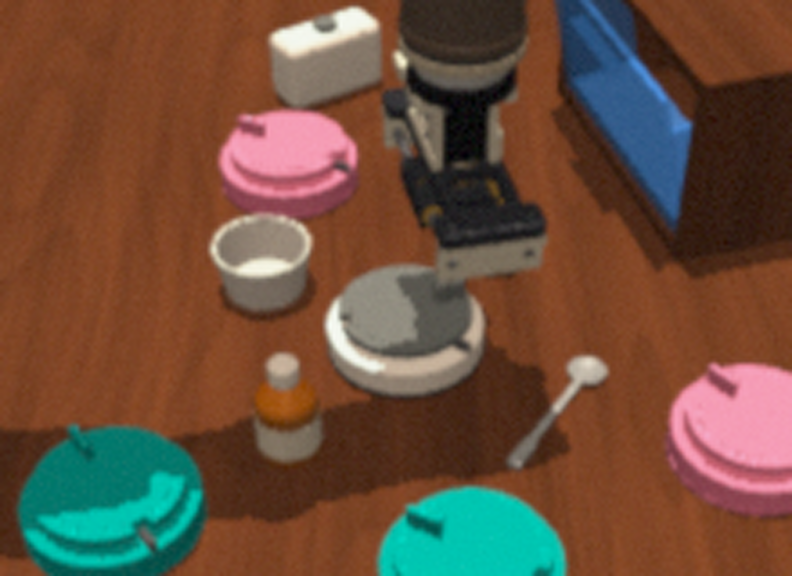

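>>> send_rows(
  steps=[
    [0, 0, 2.5, 0, 0],
    [0, 0, 5.1, 0, 0],
    [0, 0, 5.1, 0, 0],
  ],
)

```text
clock: 2.15
position: [0.6146, -0.0106, 0.0495]
ee_rot: [-1.296, 1.067, -1.065]
force: [-0.5, -0.1, 0.5]
width: 0.005
```

Run:
```python
from h import *
plan([polar(p,.037,tb,.0475) for p,tb in [(11,-.034),(11,-.028)]+[(p,-.024) for p in range(11,92,8)]])
```

```text
now [ 0.6146 -0.0106  0.0495] yaw -79.0 t 2.15 F [-0.5 -0.1  0.5] w 0.01 j [ 0.01  0.61 -0.11  1.77  0.09  0.77 -1.53]
[-0.15, 0.2, 0.08] 0.001
[-0.75, 0.2, 0.08] 0.001
[-1.15, 0.2, 0.08] 0.001
[-1.69, 0.2, 0.38] -0.139
[-2.27, 0.2, 0.6] -0.279
[-2.87, 0.2, 0.74] -0.418
[-3.48, 0.2, 0.79] -0.558
[-4.09, 0.2, 0.76] -0.697
[-4.7, 0.2, 0.64] -0.837
[-5.28, 0.2, 0.44] -0.977
[-5.83, 0.2, 0.16] -1.116
[-6.33, 0.2, -0.19] -1.256
[-6.78, 0.2, -0.61] -1.396
```

>>> send_rows(
  steps=[
    [0, -0.7, 0.2, 0.1, 0],
    [0, -1.15, 0.2, 0.1, 0],
    [0, -1.45, 0.2, 0.25, -0.07],
    [0, -1.7, 0.2, 0.4, -0.14],
    [0, -2.0, 0.2, 0.5, -0.21],
    [0, -2.3, 0.2, 0.6, -0.28],
    [0, -2.6, 0.2, 0.7, -0.35],
    [0, -2.9, 0.2, 0.75, -0.42],
    [0, -3.5, 0.2, 0.8, -0.56],
    [0, -4.1, 0.2, 0.75, -0.7],
    [0, -4.7, 0.2, 0.65, -0.84],
    [0, -5.3, 0.2, 0.45, -0.98],
    [0, -5.85, 0.2, 0.15, -1.12],
    [0, -6.35, 0.2, -0.2, -1.26],
    [0, -6.8, 0.2, -0.6, -1.4],
    [0, -6.8, 0.2, -0.6, -1.4],
  ],
)

```text
clock: 4.15
position: [0.5968, 0.056, 0.0487]
ee_rot: [-1.571, -0.019, 0.016]
force: [0.7, -0.3, 1.3]
width: 0.003
```

Run:
```python
from h import *
plan([polar(p,.037,-.024,.0475) for p in range(91,142,8)])
im=imaging.get_image('side'); cv2.imwrite('pics/s2.png',cv2.resize(im[90:250,130:350],None,fx=3.6,fy=3.6,interpolation=cv2.INTER_CUBIC))
im=imaging.get_image('top'); cv2.imwrite('pics/t2.png',cv2.resize(im[140:260,135:295],None,fx=5,fy=5,interpolation=cv2.INTER_CUBIC))
```

```text
now [0.5968 0.056  0.0487] yaw 1.3 t 4.15 F [ 0.7 -0.3  1.3] w 0.0 j [ 0.15  0.64 -0.49  1.79  0.4   0.81 -0.51]
[-0.12, 0.12, -0.12] 0.005
[-0.66, 0.12, 0.18] -0.135
[-1.23, 0.12, 0.4] -0.274
[-1.83, 0.12, 0.54] -0.414
[-2.44, 0.11, 0.6] -0.554
[-3.06, 0.11, 0.57] -0.693
[-3.66, 0.11, 0.46] -0.833
```

View pics/s2.png

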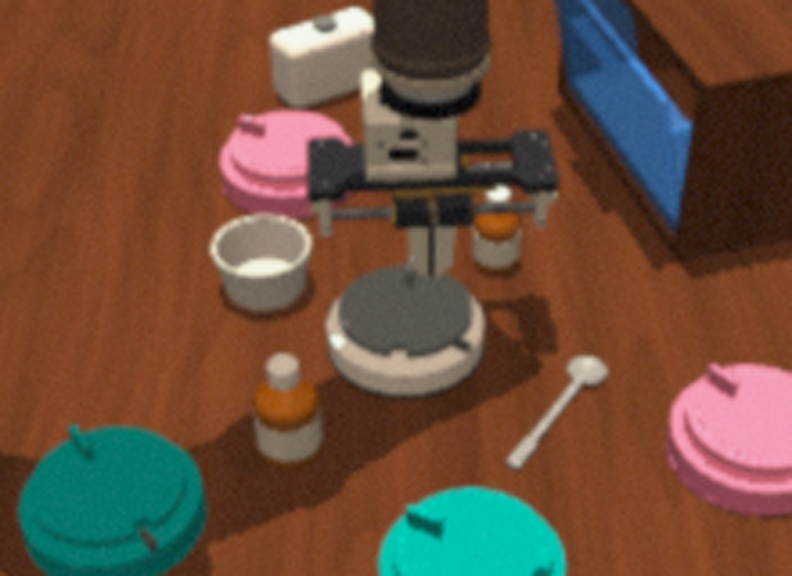

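View pics/t2.png

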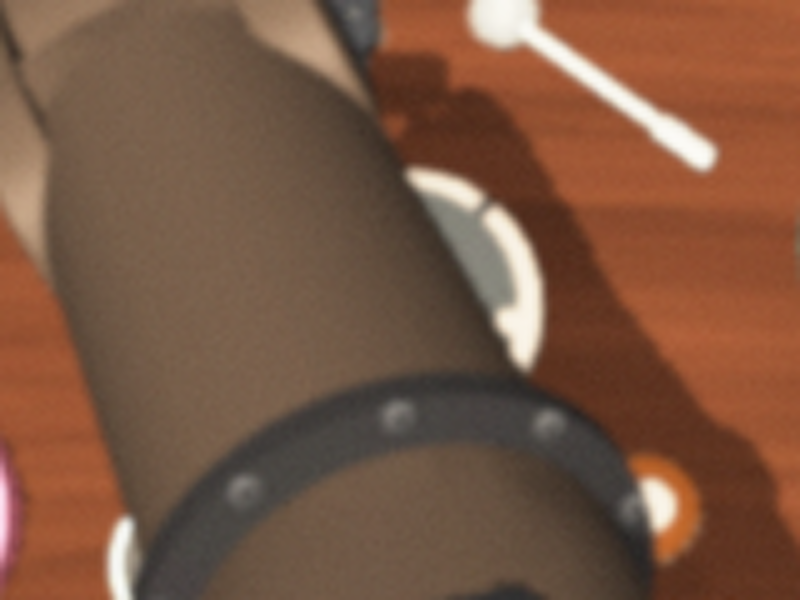

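The side crop shows the tab at about (410,275) with the finger behind it. The notch is at about (398,352) and the key at (460,344). The bystanders haven't moved.

```bash
cat >> h.py <<'E'
def ang(n,x,y,z,ox,oy,s):
    P=px2w(n,ox+(x+.5)/s-.5,oy+(y+.5)/s-.5,z); d=P[:2]-C; return np.hypot(*d).round(4),np.degrees(np.arctan2(d[1],d[0])).round(1)
E
python3 - <<'E'
from h import *
print(ang('side',398,350,.037,130,90,3.6),ang('side',398,350,.041,130,90,3.6),'key',ang('side',462,345,.034,130,90,3.6),ang('top',485,208,.034,135,140,5),'notch',ang('top',508,322,.041,135,140,5))
E
```

```text
(np.float64(0.0441), np.float64(-96.7)) (np.float64(0.0485), np.float64(-96.2)) key (np.float64(0.0587), np.float64(-39.0)) (np.float64(0.0598), np.float64(-38.9)) notch (np.float64(0.0503), np.float64(-97.9))
```

>>> send_rows(
  steps=[
    [0, -0.3, 0.1, 0.05, -0.06],
    [0, -0.66, 0.1, 0.2, -0.13],
    [0, -0.95, 0.1, 0.3, -0.2],
    [0, -1.25, 0.1, 0.4, -0.27],
    [0, -1.85, 0.1, 0.55, -0.41],
    [0, -2.45, 0.1, 0.6, -0.55],
    [0, -2.75, 0.1, 0.6, -0.62],
    [0, -3.05, 0.1, 0.57, -0.69],
    [0, -3.35, 0.1, 0.52, -0.76],
    [0, -3.5, 0.1, 0.5, -0.8],
    [0, -3.5, 0.1, 0.5, -0.8],
  ],
)

```text
clock: 5.62
position: [0.5619, 0.06, 0.0471]
ee_rot: [-1.474, -0.642, 0.641]
force: [1.6, -0.2, 2.5]
width: 0.004
```

Run:
```python
from h import *
plan([polar(p,.037,-.024,.0475) for p in range(137,154,4)])
im=imaging.get_image('side'); cv2.imwrite('pics/s3.png',cv2.resize(im[130:230,180:310],None,fx=5.7,fy=5.7,interpolation=cv2.INTER_CUBIC))
im=imaging.get_image('top'); cv2.imwrite('pics/t3.png',cv2.resize(im[140:260,135:295],None,fx=5,fy=5,interpolation=cv2.INTER_CUBIC))
```

```text
now [0.5619 0.06   0.0471] yaw 47.1 t 5.62 F [ 1.6 -0.2  2.5] w 0.0 j [ 0.28  0.66 -0.69  1.86  0.56  0.83  0.12]
[-0.01, -0.04, 0.04] 0.001
[-0.27, -0.04, 0.19] -0.069
[-0.54, -0.04, 0.33] -0.139
[-0.83, -0.04, 0.45] -0.209
[-1.12, -0.05, 0.56] -0.278
```

View pics/s3.png

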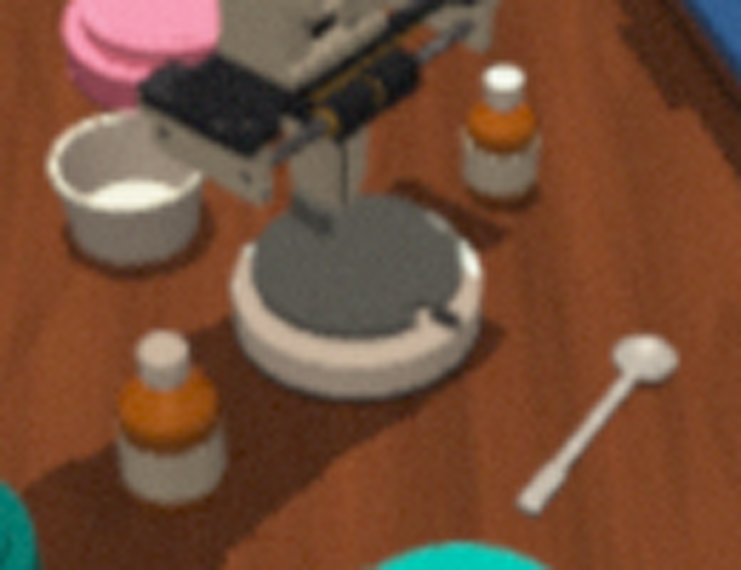

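View pics/t3.png

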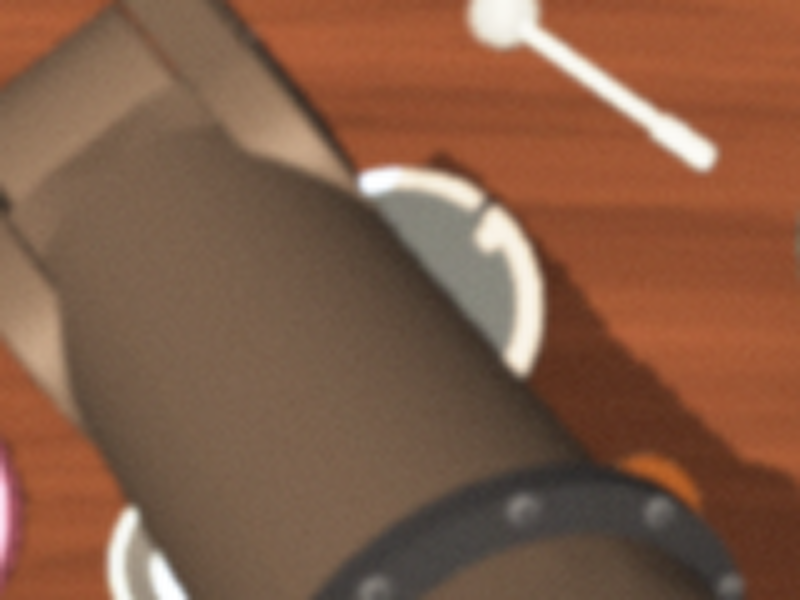

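Both views show the notch just clockwise of the key: side notch about (425,318) and key (445,315), top notch about (490,240) and key (484,208). I'll measure how much rotation is left.

Run:
```python
from h import *
im=imaging.get_image('top'); cv2.imwrite('pics/t4.png',cv2.resize(im[170:210,212:252],None,fx=15,fy=15,interpolation=cv2.INTER_CUBIC))
a=cv2.imread('pics/t3.png')
print(ang('top',490,240,.041,135,140,5),ang('top',484,208,.034,135,140,5),ang('side',425,318,.04,180,130,5.7),ang('side',447,316,.034,180,130,5.7))
# predicted edges
for phi,r,z in [(-39,.047,.034),(-39,.063,.034),(-47,.0505,.041),(-47,.0455,.041)]:
    w=w2px('top',[*(C+r*np.array([np.cos(np.radians(phi)),np.sin(np.radians(phi))])),z]); print(phi,r,((w-[212,170]+.5)*15).round())
```

```text
(np.float64(0.0508), np.float64(-53.0)) (np.float64(0.0595), np.float64(-38.5)) (np.float64(0.0548), np.float64(-51.2)) (np.float64(0.0577), np.float64(-37.4))
-39 0.047 [248. 239.]
-39 0.063 [316. 160.]
-47 0.0505 [293. 246.]
-47 0.0455 [269. 268.]
```

View pics/t4.png

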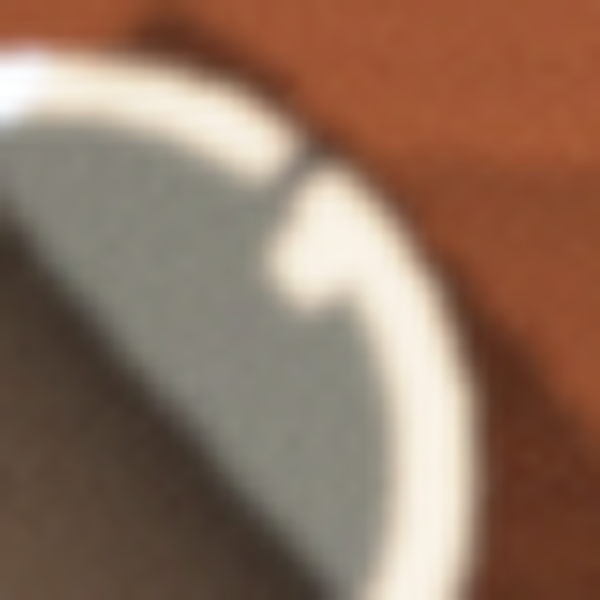

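Run:
```python
from h import *
for p in [(308,262),(291,282),(318,245)]: print(ang('top',*p,.041,212,170,15))
for p in [(312,160),(290,187)]: print('key',ang('top',*p,.034,212,170,15))
```

```text
(np.float64(0.0507), np.float64(-50.9))
(np.float64(0.0468), np.float64(-51.9))
(np.float64(0.0535), np.float64(-49.7))
key (np.float64(0.0626), np.float64(-38.7))
key (np.float64(0.0573), np.float64(-38.8))
```

>>> send_rows(
  steps=[
    [0, -0.27, 0, 0.17, -0.07],
    [0, -0.54, 0, 0.31, -0.14],
    [0, -0.77, 0, 0.42, -0.195],
    [0, -0.77, 0, 0.42, -0.195],
    [0, -0.77, 0, 0.42, -0.195],
  ],
)

```text
clock: 6.4
position: [0.5527, 0.0572, 0.0465]
ee_rot: [-1.422, -0.791, 0.792]
force: [-0.2, -0.5, 1.6]
width: -0.001
```

Run:
```python
from h import *
plan([polar(p,.037,-.024,.0475) for p in (148,149,150)])
im=imaging.get_image('top'); cv2.imwrite('pics/t5.png',cv2.resize(im[170:210,212:252],None,fx=15,fy=15,interpolation=cv2.INTER_CUBIC))
im=imaging.get_image('side'); cv2.imwrite('pics/s5.png',cv2.resize(im[130:230,180:310],None,fx=5.7,fy=5.7,interpolation=cv2.INTER_CUBIC))
```

```text
now [0.5527 0.0572 0.0465] yaw 58.2 t 6.4 F [-0.2 -0.5  1.6] w -0.0 j [ 0.32  0.66 -0.74  1.88  0.6   0.83  0.28]
[0.07, -0.1, -0.07] 0.004
[0.0, -0.1, -0.02] -0.013
[-0.07, -0.1, 0.02] -0.031
```

View pics/t5.png

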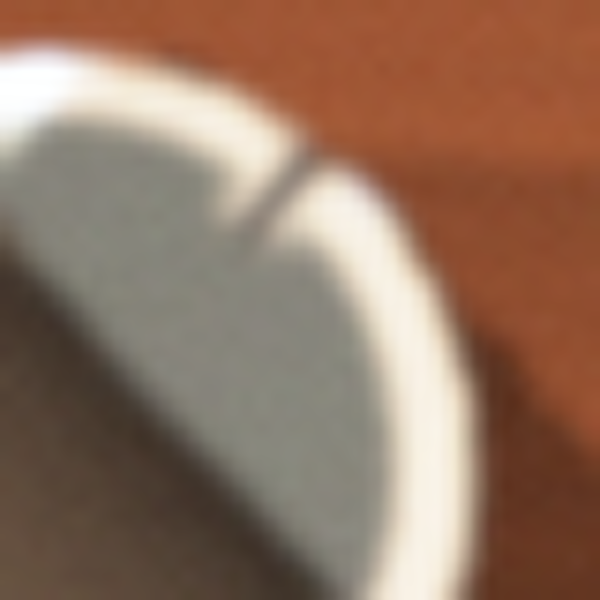

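View pics/s5.png

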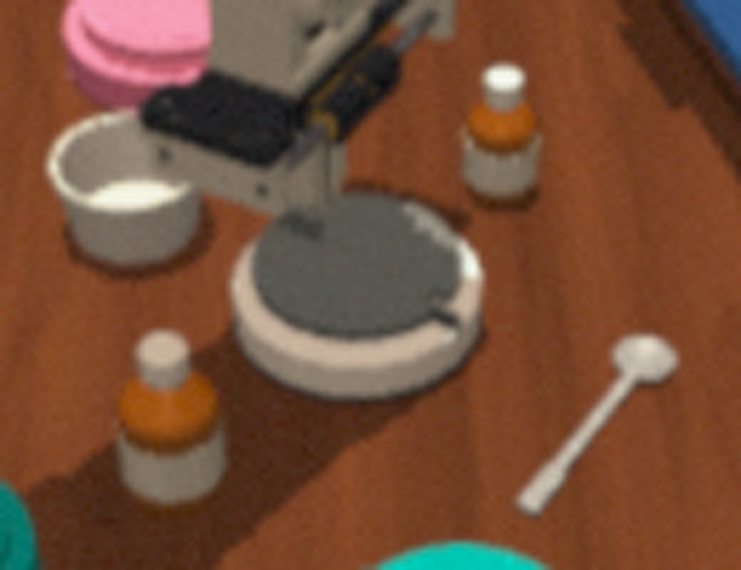

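Run:
```python
from h import *
im=cv2.imread('pics/t5.png'); raw=None
# sample polar profile around C at z=.041 for r=.046...053 from the upscaled crop (grey/white/dark)
for r in (.047,.0485,.050,.0515,.053):
    out=[]
    for phi in np.arange(-54,-22,1.):
        a=np.radians(phi); w=w2px('top',[*(C+r*np.array([np.cos(a),np.sin(a)])),.041]); u,v=(w-[212,170]+.5)*15-.5
        out.append(int(cv2.getRectSubPix(im,(3,3),(float(u),float(v)))[...,0].mean()*.5+cv2.getRectSubPix(im,(3,3),(float(u),float(v)))[...,2].mean()*.5))
    print(r,out)
```

```text
0.047 [129, 129, 130, 131, 131, 132, 134, 137, 140, 142, 141, 137, 131, 127, 125, 128, 134, 142, 151, 158, 160, 157, 151, 145, 140, 134, 131, 129, 127, 127, 127, 128]
0.0485 [129, 128, 130, 132, 134, 137, 141, 146, 150, 153, 153, 147, 139, 132, 129, 131, 138, 150, 163, 171, 172, 169, 163, 153, 144, 138, 132, 130, 129, 128, 127, 128]
0.05 [133, 134, 135, 137, 141, 146, 150, 156, 164, 168, 168, 161, 151, 141, 134, 135, 144, 157, 171, 182, 184, 179, 171, 161, 151, 143, 138, 133, 131, 132, 132, 132]
0.0515 [149, 145, 146, 151, 154, 157, 164, 173, 179, 182, 182, 177, 165, 150, 140, 138, 146, 163, 180, 190, 193, 189, 181, 172, 164, 155, 150, 149, 147, 145, 144, 142]
0.053 [168, 169, 172, 172, 175, 182, 186, 190, 197, 201, 197, 186, 172, 157, 142, 139, 149, 165, 183, 197, 204, 202, 196, 187, 182, 178, 173, 170, 171, 171, 171, 171]
```

The edge profile puts the notch at about -39.3° and the key at about -39°, so they line up to within 0.5 mm. Next I'll back off, rise and move over the lid centre.

Run:
```python
from h import *
d=np.radians(-39.); P=C+.004*np.array([np.cos(d),np.sin(d)])
plan([(*P,.08,58.2),(*P,.045,58.2)])
```

```text
now [0.5528 0.0572 0.0465] yaw 58.3 t 6.5 F [-0.2 -0.7  0.6] w 0.0 j [ 0.32  0.66 -0.74  1.88  0.6   0.83  0.28]
[-2.41, -3.35, -4.15] 0.001
[-2.41, 0.15, -4.15] 0.001
```

>>> send_rows(
  steps=[
    [0, 0.6, 0, 0, 0],
    [0, 1.2, 0, 0, 0],
    [0, 1.2, -2, 0, 0],
    [0, 1.2, -4, 0, 0],
    [0, 0, -4, -2, 0],
    [0, -2.4, -4, -4.15, 0],
    [0, -2.4, -4, -4.15, 0],
    [0, -2.4, -2, -4.15, 0],
    [0, -2.4, -0.5, -4.15, 0],
    [0, -2.4, -0.2, -4.15, 0],
    [0, -2.4, -0.2, -4.15, 0],
  ],
)

```text
clock: 7.88
position: [0.5754, 0.0156, 0.0483]
ee_rot: [-1.42, -0.793, 0.794]
force: [0.5, -0.8, -0.0]
width: 0.005
```

Run:
```python
from h import *
plan([(*C,.033,58.2)])
im=imaging.get_image('side'); cv2.imwrite('pics/s6.png',cv2.resize(im[130:230,180:310],None,fx=5.7,fy=5.7,interpolation=cv2.INTER_CUBIC))
im=imaging.get_image('top'); cv2.imwrite('pics/t6.png',cv2.resize(im[170:210,212:252],None,fx=15,fy=15,interpolation=cv2.INTER_CUBIC))
```

```text
now [0.5754 0.0156 0.0483] yaw 58.4 t 7.88 F [ 0.5 -0.8 -0. ] w 0.0 j [ 0.38  0.68 -0.74  1.83  0.6   0.86  0.37]
[-0.01, 1.53, 0.36] 0.003
```

View pics/s6.png

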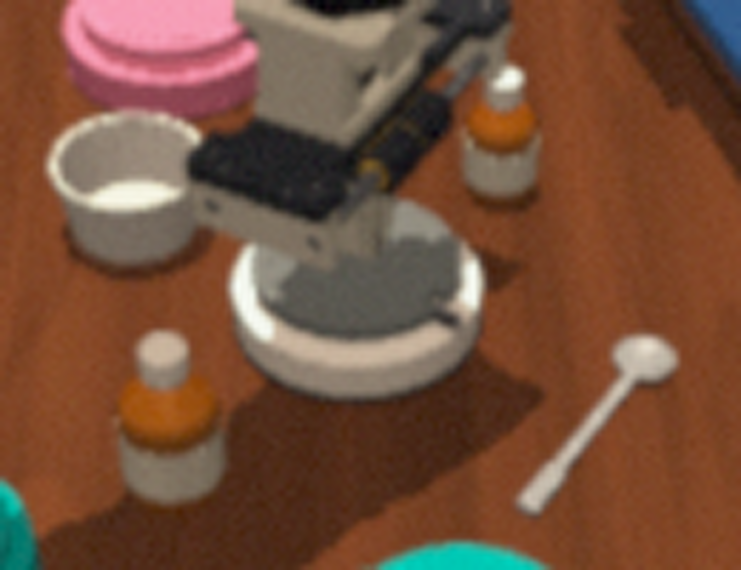

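View pics/t6.png

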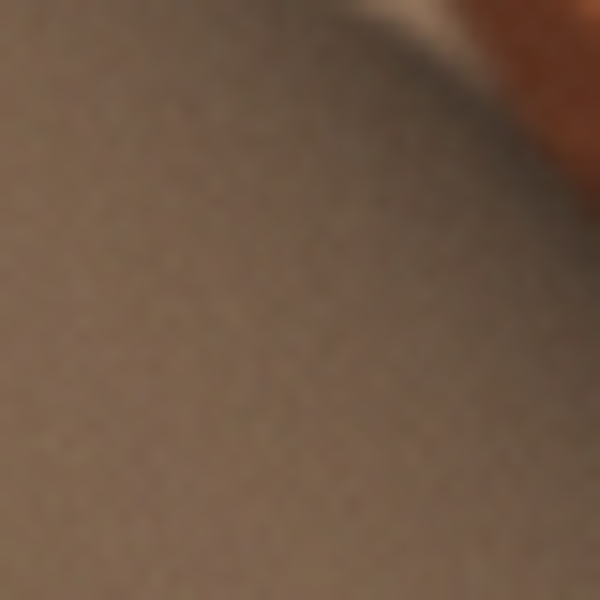

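The finger is over the lid centre (side crop about (365,240)) and the key at (440,315) still sits in the notch. The top view is blocked by the arm. Pressing now.

>>> send_rows(
  steps=[
    [0, 0, 0.4, 0, 0],
    [0, 0, 0.8, 0, 0],
    [0, 0, 1.1, 0, 0],
    [0, 0, 1.4, 0, 0],
    [0, 0, 1.6, 0, 0],
    [0, 0, 1.6, 0, 0],
    [0, 0, 1.6, 0, 0],
  ],
)

```text
clock: 8.85
position: [0.5759, 0.0149, 0.0337]
ee_rot: [-1.422, -0.793, 0.793]
force: [-4.2, -2.2, 13.7]
width: 0.004
```

Tip z is 33.7 mm with 13.7 N, so the lid has gone down. I'll press slightly further to be sure it seats.

>>> send_rows(
  steps=[
    [0, 0, 0.15, 0, 0],
    [0, 0, 0.3, 0, 0],
    [0, 0, 0.3, 0, 0],
    [0, 0, 0.3, 0, 0],
  ],
)

```text
clock: 9.35
position: [0.5761, 0.0149, 0.0332]
ee_rot: [-1.424, -0.794, 0.793]
force: [-11.9, -4.3, 44.4]
width: 0.005
```

It stops at 33.2 mm and the force climbs steeply, so the lid is home. I'll lift straight up, move clear and check.

>>> send_rows(
  steps=[
    [0, 0, -0.3, 0, 0],
    [0, 0, -1, 0, 0],
    [0, 0, -4, 0, 0],
    [0, 0, -9, 0, 0],
    [0, 0, -14, 0, 0],
    [0, 0, -18, 0, 0],
    [0, -5, -18, -2, 0],
    [0, -10, -18, -5, 0],
    [0, -15, -18, -8, 0],
    [0, -20, -18, -10, 0],
    [0, -25, -18, -10, 0],
    [0, -25, -18, -10, 0],
  ],
)

```text
clock: 10.85
position: [0.5269, -0.2553, 0.2087]
ee_rot: [-1.423, -0.785, 0.79]
force: [-0.6, 0.9, 0.6]
width: 0.004
```

Run:
```python
from h import *
plan([])
im=imaging.get_image('side'); cv2.imwrite('pics/s7.png',cv2.resize(im[110:250,150:330],None,fx=4,fy=4,interpolation=cv2.INTER_CUBIC))
im=imaging.get_image('top'); cv2.imwrite('pics/t7.png',cv2.resize(im[140:280,135:295],None,fx=4,fy=4,interpolation=cv2.INTER_CUBIC))
```

```text
now [ 0.5269 -0.2553  0.2087] yaw 57.9 t 10.85 F [-0.6  0.9  0.6] w 0.0 j [ 0.93  0.52 -0.84  1.65  0.42  1.16  1.  ]
```

View pics/s7.png

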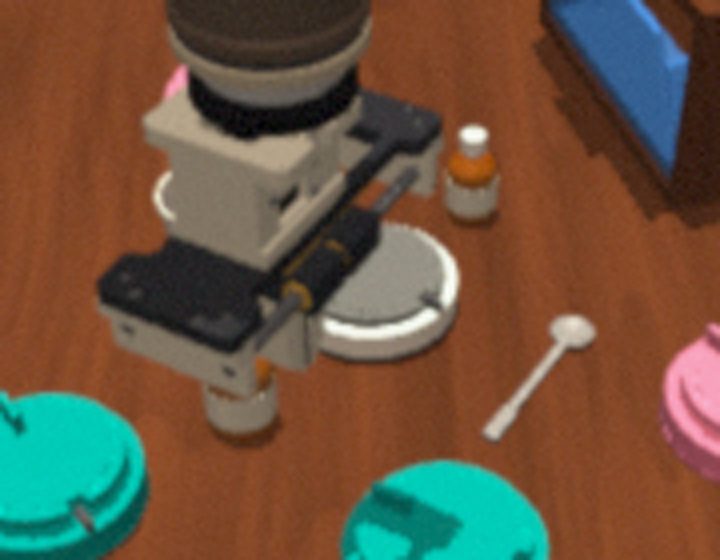

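View pics/t7.png

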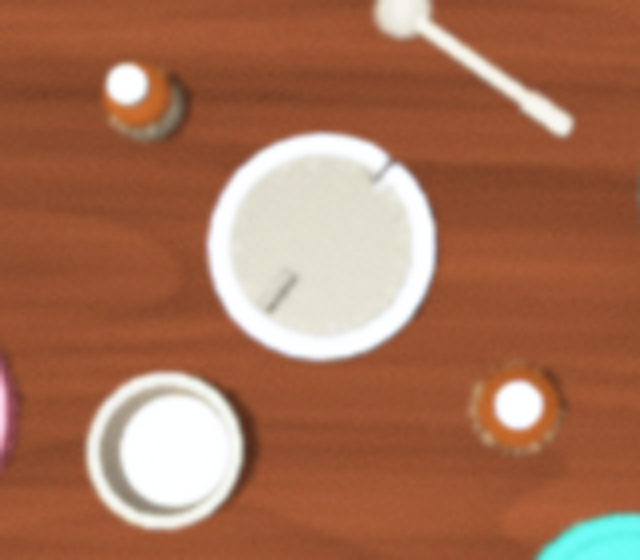

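In the top crop the key at (385,170) runs through the notch, the tab at (280,292) is opposite it, and the lid sits low in the drum. The bystanders are where they were, and the hand is well clear at z = 0.21 m.

Run:
```python
from cell import arm
print(arm.observe()['dq'].round(3)); print(arm.sign_off())
```

```text
[-0.033 -0.004 -0.024  0.    -0.002 -0.002  0.   ]
the job is handed in; nothing more can be done
None
```

The white dispenser's lid is closed and the job is handed in; the sign-off gave no verdict. With the fingers shut, I pushed the tab about 130° counter-clockwise until the notch lay over the key, then pressed down near the lid's centre.

- **Alignment:** before pressing, the notch measured about -39.3° and the key about -39°, within roughly 0.5 mm.
- **Fully home:** the fingertip stopped at z = 33.2 mm, against 33 mm expected. The force rose to 44 N there, well above the 3 N needed and under the 120 N wrist limit. It also exceeds the 40 N limit for the arm or gripper body, but only the fingertips were meant to be touching the lid.
- **Last pictures:** the top view shows the key in the notch and the lid low. Both bottles, the ramekin and the teaspoon look to be where they started; I did not measure their positions. The glasses case was outside those last crops, and the fingers never worked near it.
- **Hand clear:** the tool was at z ≈ 0.21 m with no contact force at about 10.9 s. The arm was almost still, with the fastest joint at 0.03 rad/s.

No check failed, but the arm hid the notch from the top camera during the press. For that stage I relied on the side camera and the force reading.

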